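# Bolt the transfer case shut against its spring catch

## Task

The lid of the case on the packing table is down but not locked. Press the long spring catch down with one fingertip and, keeping it down the whole way, push the bolt by its upright tab with the other fingertip until it is fully home in its keeper; then let go, so that the catch springs back up and locks the bolt. Leave the jar, the tray and the label roll where they are.

Things in the scene. Friction and masses are not known exactly. Their poses are not given: they have to be found in the camera images.
- case: Grey parts-transfer case fixed to the table, 204 mm (its x) by 280 mm (its y) by 70 mm high; white lid hinged at its -y end. Origin: centre of the underside; z up. On its flat top lie side by side, both along y, the catch (centred at x = -27 mm) and the slide bolt (x = +27 mm). All fixed parts on the top are lower than 89 mm above the table.
- catch_top (a point): Centre of the upper face of the safety catch: a flat steel press bar 26 mm wide (case x), 104 mm long (case y), 6 mm thick, axes as the case's. Its top is 104 mm above the table when up, 96 mm fully down. It moves straight down wherever it is pressed and springs back by itself; a fingertip can slide along it while pressing.
- catch (a joint): How far the catch is pressed down, m: 0 up, 0.008 fully down. Its spring needs about 5 N to start, 8 N fully down. Beyond 0.006 the bolt is free; otherwise the bolt is stopped at 0.013 and at notches further on. With the bolt home the catch rises again and locks it.
- knob (a point): Middle of the -y face (the one to push) of the bolt's upright steel tab: 24 mm wide (case x), 12 mm thick (case y), standing from 84 to 124 mm above the table, this point at 104 mm, 54 mm from the catch's centre line in case x. Moves with the bolt, axes as the case's.
- keeper (a point): Middle of the keeper, the small steel bridge on the fixed +y end of the case that the bolt bar enters; 79 mm above the table, at case x = 27 mm, y = 96 mm. Axes as the case's.
- bolt (a joint): Travel of the bolt towards the case's +y, m: 0 fully withdrawn, 0.050 fully home (stop). It starts somewhere in the loose play 0 to 0.012; friction about 2.5 N.
- jar_mid (a point): Bystander: centre of a small clear jar with white cap, 34 mm across, 45 mm high, standing loose on the case's lid near a -x, -y corner.
- tray_mid (a point): Bystander: centre of a loose shallow steel tray, 130 by 100 by 22 mm, on the table beyond one end of the case.
- roll_mid (a point): Bystander: centre of a loose paper label roll standing on end, 64 mm across, 50 mm high, on the table beyond the other end of the case.

How it is judged:
By the outcome, as a careful person would: the job done as asked, in the order asked, and still so for the second after the job is handed in, with the robot touching nothing.
It also fails if it takes over 35 s, if anything falls off the work surface, if the arm or the gripper's body presses on something with over 40 N, if the wrist force passes 120 N, or if a joint passes its speed limit or range.

## Robot

A 7-joint arm with a two-finger parallel gripper is mounted at the origin on the work surface. World frame = base frame: x ahead of the robot, y to its left, z up, the work surface at z = 0. Lengths are in mm, angles in rad, forces in N, time in s.
With the tool pointing down it reaches from about 425 to 875 mm from the base axis. Payload 4.7 kg.
Tool frame: the origin (TCP) lies on the centre line of the jaws, within the pads' length; the fingertips stand 25 mm ahead of it and the grasp point (between the pads) lies 6 mm ahead of it; x points along the fingers, z is the direction in which the jaws open and shut, and the axes are right-handed (so a half turn about x gives the same grasp; the last joint's range is limited). The gripper opens to 87 mm and grips with 3 to 60 N. Pads are 19 mm wide; open, the fingers measure 117 mm over their backs; the gripper's body (75 mm by 190 mm) begins 51 mm behind the grasp point.
Start: joints at [-1.317, 0.321, -0.07, 1.45, 0.023, 1.371, -0.057], TCP at [154.406, 631.413, 247.587] pointing down, gripper open.
Joint ranges: [-2.86, 2.86], [-0.3, 2.09], [-1.38, 1.24], [0.06, 2.45], [-1.56, 4.7], [0.09, 2.05], [-2.69, 2.69]. Speed limits (rad/s): [2.57, 2.57, 3.14, 3.14, 3.14, 3.14, 3.14].

## Interface

Orientations are given as a unit quaternion [x, y, z, w].
In Python, from rig import observe, read_camera, calibration, job_done, silhouettes, tip_of gives the robot as it stands.
- The arm moves only by the shell command python3 -m handwheel 'ROWS' [FORCE]. ROWS is text: rows parted by semicolons, each of 7 numbers parted by spaces: the opening, from 0 (shut) to 1 (fully open), then the shift along the tool's x, y, z as a fraction of full scale, then the turn, a rotation vector about the tool's x, y, z as a fraction of full scale. A call has 1 to 20 rows; each row is the pose to reach, as a shift and turn from the pose measured when the call began, along the tool's axes at that moment; what a row does not reach only later rows make up. Full scale, the value 1, is 250 mm for a shift and pi/2 rad for a turn. A row lasts 1/12 s, in which the tool goes at most 41.7 mm and 7.16 degrees, less where a joint would pass 70% of its speed; a pose out of reach is approached as far as the arm can. A call with a number of a shift or a turn outside -1 to 1 is refused whole. A call with a gripper value outside its range is refused whole. The fingers move at their own pace and stop on an object; FORCE is the grip in N (left out, the last holds). Time passes only in rows, so rows that repeat a pose let the fingers close. It gives the time, the measured TCP pose, the force and the opening at its end, in the units of the state.
- observe(): the state, without advancing time (a new reading comes with each control period).
- read_camera(name): name is "scene" or "top" or "wrist"; returns the picture (384x512x3 uint8, blue, green, red); there is no depth.
- calibration(name): a dict with "fx", "fy", "cx", "cy" (pixels), "extrinsics" (4x4, takes a point from world to camera coordinates). Camera axes: x right, y down, z forward; pixel columns grow to the right and rows downward; lengths in mm; the calibration is good to about 2 mm. The wrist camera is an equidistant fisheye: a pixel r from the principal point sees the ray r / f radians off the axis. A picture is of the moment at which its call begins: read the wrist's pose just before it. calibration takes no time and is no camera call; for the wrist camera it gives the pose at the moment of the call.
- job_done(): hands the job in, once; it reports no verdict.
Trained networks look in the newest picture that a camera, given by its name, has taken for a name from the list of things; names that differ only in an ending like _2 or _b are one class to them, and where a whole thing is asked for, a point or a joint stands for the part that bears it (a point fixed in the world has none). Each returns a list of dicts, best first, with "confidence" (0 to 1); they miss things now and then, are a little off and sometimes report something else, mostly with a low value. They report only what shows in the picture. A call takes as long as a camera call.
- silhouettes(target, camera): "mask" (384x512 bool, what is visible of it) and "centre" ([column, row] in pixels, amid what is visible of it).
- tip_of(target, camera): "centre" ([column, row] in pixels: a listed point, or the origin of a listed thing).
The state is a dict: "time": time; "joint_pos": joint angles; "dq": joint speeds; "joint_efforts": joint torques, N m; "tool_pos": TCP position; "ee_rot": TCP orientation; "ft_force": force on the tool from outside, world axes, zero at the start; "wrist_torque": the same for the moment, N m; "width": opening from 0.0 (shut) to 1.0 (fully open).
Only numpy, scipy, OpenCV 4.12 (cv2) and the standard library are available. Lean on these libraries where they do the work, as an engineer would, in place of code of your own. Each camera call takes 0.05 s, during which the arm holds its last target. There are 200 camera calls.

## Working session

There is one attempt and no reset: what is moved stays moved. The work goes in short steps, Python scripts to look and compute and a shell command to move; the robot and the scene stay as the last step left them, time stands still between calls to the robot, and variables do not carry over. Pictures are saved under pics/ and viewed, about 8 in all and at most 12, crops included, and the job is handed in when it is done.

```bash
ls; mkdir -p pics; cat > h.py <<'E'
import numpy as np, cv2
from rig import *
from scipy.spatial.transform import Rotation as R
def ray(name,px,cal=None):
    c=cal or calibration(name); E=np.array(c["extrinsics"])
    x=(px[0]-c["cx"])/c["fx"]; y=(px[1]-c["cy"])/c["fy"]
    if name=="wrist":
        r=np.hypot(x,y); d=np.array([np.sin(r)*x/r,np.sin(r)*y/r,np.cos(r)])
    else: d=np.array([x,y,1.])
    o=-E[:3,:3].T@E[:3,3]; d=E[:3,:3].T@d
    return o,d/np.linalg.norm(d)
def tri(rs):
    A=sum(np.eye(3)-np.outer(d,d) for o,d in rs); b=sum((np.eye(3)-np.outer(d,d))@o for o,d in rs)
    return np.linalg.solve(A,b)
def atz(r,z): o,d=r; return o+d*(z-o[2])/d[2]
E
python3 - <<'E'
from h import *
s=observe(); print(s["time"],s["tool_pos"],s["ee_rot"]); print(R.from_quat(s["ee_rot"]).as_matrix().round(3))
ims=[]
H=dict(catch_top=104,knob=104,keeper=79,jar_mid=92,tray_mid=11,roll_mid=25,case=0)
rs={}
for n in ["scene","top","wrist"]:
    c=calibration(n); im=read_camera(n); ims.append(im)
    for t in H:
        for q in tip_of(t,n)[:2]:
            r=ray(n,q["centre"],c); rs.setdefault(t,[]).append((n,r)) if q["confidence"]>.5 else 0
            print(n,t,np.round(q["centre"]),round(q["confidence"],2),atz(r,H[t]).round(1))
for t in rs:
    if len(rs[t])>1: print(t,[a for a,_ in rs[t]],tri([r for _,r in rs[t]]).round(1))
for n,im in zip(["scene","top","wrist"],ims): cv2.imwrite(f"pics/{n}0.png",im)
cv2.imwrite("pics/a.png",cv2.resize(np.hstack(ims[:2]),(800,300)))
print(observe()["time"])
E
```

```text
pics
0.0 [154.31078925 630.87905295 246.41952705] [-0.43706261  0.55675253  0.4361379   0.55568573]
[[-0.    -0.971  0.238]
 [-0.002  0.238  0.971]
 [-1.    -0.    -0.002]]
scene catch_top [217. 199.] 0.94 [556.5 -47.6 104. ]
scene knob [232. 217.] 0.84 [615.7 -50.8 104. ]
scene keeper [282. 201.] 0.97 [616.1  66.3  79. ]
scene jar_mid [155. 211.] 0.62 [ 504.1 -154.1   92. ]
scene tray_mid [119. 274.] 0.85 [ 537.3 -257.7   11. ]
scene roll_mid [309. 189.] 0.63 [576.8 181.8  25. ]
scene case [230. 238.] 0.63 [575.5 -38.    0. ]
scene case [158. 207.] 0.23 [ 395.4 -122.1    0. ]
top catch_top [297. 179.] 0.96 [565.9 -43.2 104. ]
top catch_top [295. 177.] 0.5 [570.7 -38.3 104. ]
top knob [301. 156.] 0.71 [621.6 -51.6 104. ]
top keeper [261. 155.] 0.91 [627.2  47.6  79. ]
top jar_mid [338. 206.] 0.52 [ 502.8 -143.8   92. ]
top tray_mid [374. 195.] 0.93 [ 539.7 -258.1   11. ]
top roll_mid [210. 179.] 0.88 [572.7 181.6  25. ]
top case [295. 178.] 0.91 [583.5 -47.2   0. ]
catch_top ['scene', 'top'] [563.3 -46.4 108.9]
knob ['scene', 'top'] [620.1 -52.1 108.5]
keeper ['scene', 'top'] [626.6  51.3  94.3]
jar_mid ['scene', 'top'] [ 501.6 -149.    87.6]
tray_mid ['scene', 'top'] [ 539.4 -257.6   13.3]
roll_mid ['scene', 'top'] [573.9 183.   22.1]
case ['scene', 'top'] [582.8 -44.3  10.7]
1.2
```

View pics/a.png

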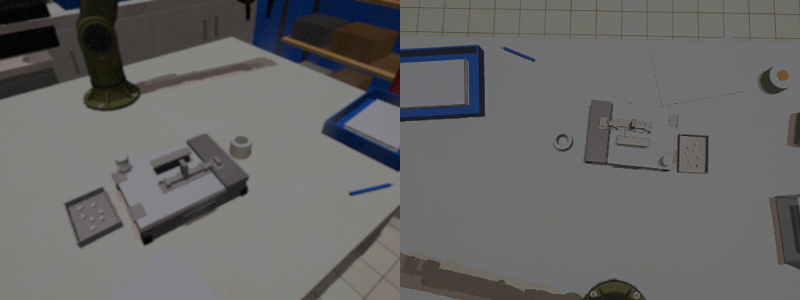

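```bash
python3 -m handwheel '1 0 -0.8 -0.76 0.4 0 0; 1 0 -0.8 -0.76 0.4 0 0; 1 0 -0.8 -0.76 0.4 0 0; 1 0 -0.8 -0.76 0.4 0 0; 1 0 -0.8 -0.76 0.4 0 0; 1 0 -0.8 -0.76 0.4 0 0; 1 0 -0.8 -0.76 0.4 0 0; 1 0 -0.8 -0.76 0.4 0 0'; cat > st.py <<'E'
from h import *
s=observe(); print(s["time"],np.round(s["tool_pos"],1),"F",np.round(s["ft_force"],1),"w",round(s["width"],3)); M=R.from_quat(s["ee_rot"]).as_matrix(); print(M.round(4),np.round(s["joint_pos"],2))
g=np.array([592,-60,220]); print("to go /250",(M.T@(g-s["tool_pos"])/250).round(3), "yaw z",np.degrees(np.arctan2(M[1,2],M[0,2])).round(1))
E
python3 st.py
```

```text
time: 1.87
tool_pos: [308.3, 393.7, 248.2]
ee_rot: [-0.241, 0.665, 0.24, 0.666]
ft_force: [0.5, -0.5, 1.2]
width: 1.004
1.8667 [308.3 393.7 248.2] F [ 0.5 -0.5  1.2] w 1.004
[[ 2.100e-03 -6.388e-01  7.694e-01]
 [-1.000e-03  7.694e-01  6.388e-01]
 [-1.000e+00 -2.100e-03  9.000e-04]] [-1.1  -0.    0.14  1.82  0.    1.32 -0.27]
to go /250 [ 0.117 -2.121 -0.286] yaw z 39.7
```

```bash
python3 -m handwheel '1 0 -1 -0.1 0.3 0 0; 1 0 -1 -0.1 0.3 0 0; 1 0 -1 -0.1 0.3 0 0; 1 0 -1 -0.1 0.3 0 0; 1 0 -1 -0.1 0.3 0 0; 1 0 -1 -0.1 0.3 0 0; 1 0 -1 -0.1 0.3 0 0'>/dev/null; python3 st.py
```

```text
2.45 [452.5 178.6 249.4] F [-1.3 -0.4 -0.2] w 1.001
[[ 0.0049 -0.2104  0.9776]
 [-0.0029  0.9776  0.2104]
 [-1.     -0.0039  0.0042]] [-0.85 -0.05  0.41  1.86  0.02  1.32 -0.24]
to go /250 [ 0.123 -1.05   0.344] yaw z 12.1
```

```bash
python3 - <<'E'
from h import *
# yaw of case from masks in top view
import cv2
read_camera("top")
c=calibration("top")
m=silhouettes("case","top")[0]; print(m["confidence"],m["mask"].sum())
ys,xs=np.nonzero(m["mask"]); 
r=cv2.minAreaRect(np.stack([xs,ys],1).astype(np.float32)); b=cv2.boxPoints(r)
P=np.array([atz(ray("top",p,c),60)[:2] for p in b]); print(P.round(1)); 
for i in range(4):
    d=P[(i+1)%4]-P[i]; print(np.linalg.norm(d).round(), np.degrees(np.arctan2(d[1],d[0])).round(1))
E
```

```text
0.82 8723
[[ 492.5  106.3]
 [ 705.2   90.7]
 [ 680.9 -202.4]
 [ 469.6 -180.1]]
213.0 -4.2
294.0 -94.7
212.0 174.0
287.0 85.4
```

```bash
python3 -m handwheel '0.45 0 -1 0.34 0.185 0 0; 0.45 0 -1 0.34 0.185 0 0; 0.45 0 -1 0.34 0.185 0 0; 0.45 0 -1 0.34 0.185 0 0; 0.45 0 -1 0.34 0.185 0 0; 0.45 0 -1 0.34 0.185 0 0; 0.45 0 -1 0.34 0.185 0 0; 0.45 0 -1 0.34 0.185 0 0' >/dev/null; python3 st.py; python3 - <<'E'
from h import *
c=calibration("wrist"); im=read_camera("wrist"); cv2.imwrite("pics/w1.png",im)
H=dict(catch_top=104,knob=104,keeper=79,jar_mid=92,case=0)
for t in H:
    for q in tip_of(t,"wrist")[:2]:
        r=ray("wrist",q["centre"],c); print(t,np.round(q["centre"]),round(q["confidence"],2),atz(r,H[t]).round(1),r[0].round(1))
E
```

```text
3.2167 [588.  -45.9 249.3] F [ 0.2  1.4 -0.5] w 0.496
[[ 0.0032  0.0793  0.9968]
 [-0.0035  0.9968 -0.0792]
 [-1.     -0.0033  0.0035]] [-0.54  0.21  0.66  1.63 -0.13  1.34  0.06]
to go /250 [ 0.117 -0.055  0.02 ] yaw z -4.5
catch_top [227. 196.] 0.87 [563.9 -47.6 104. ] [593.5  23.7 385.8]
knob [278. 198.] 0.56 [614.1 -53.8 104. ] [593.5  23.7 385.8]
keeper [282.  92.] 0.98 [626.7  50.2  79. ] [593.5  23.7 385.8]
case [251. 171.] 0.97 [588.2 -43.6   0. ] [593.5  23.7 385.8]
```

View pics/w1.png

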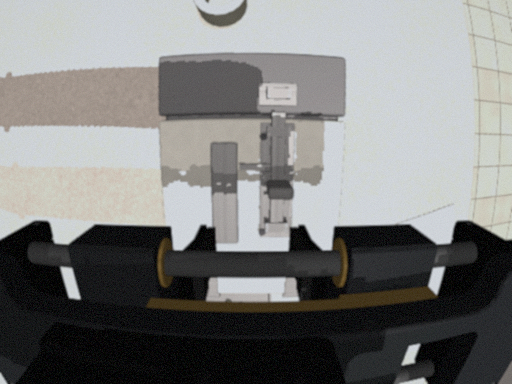

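```bash
python3 - <<'E'
from h import *
im=read_camera("wrist"); c=calibration("wrist")
out=cv2.resize(im[80:250,190:320],None,fx=4,fy=4,interpolation=cv2.INTER_CUBIC)[:600]
out=cv2.resize(im[100:250,190:320],None,fx=4,fy=4,interpolation=cv2.INTER_CUBIC)
out=cv2.convertScaleAbs(out,alpha=1.3,beta=20)
cv2.imwrite("pics/w2.png",out)
for t in ["catch","knob"]:
    for q in silhouettes(t,"wrist")[:1]:
        ys,xs=np.nonzero(q["mask"]); b=[xs.min(),xs.max(),ys.min(),ys.max()]; print(t,round(q["confidence"],2),b)
        rr=cv2.minAreaRect(np.stack([xs,ys],1).astype(np.float32)); print(rr)
for z in (104,124):
  print(z,[(p,atz(ray("wrist",p,c),z)[:2].round(1)) for p in [(211,142),(238,142),(214,242),(238,242),(267,180),(292,180),(267,198),(292,198)]])
E
```

```text
catch 0.71 [np.int64(213), np.int64(272), np.int64(148), np.int64(248)]
((242.5, 198.0), (100.0, 59.0), 90.0)
knob 0.68 [np.int64(267), np.int64(295), np.int64(119), np.int64(228)]
((281.0, 173.5), (109.0, 28.0), 90.0)
104 [((211, 142), array([551.8,  11.5])), ((238, 142), array([577.5,   9.4])), ((214, 242), array([544.3, -90.5])), ((238, 242), array([569.2, -92.1])), ((267, 180), array([602.7, -29.3])), ((292, 180), array([627.1, -30.9])), ((267, 198), array([601.7, -47.3])), ((292, 198), array([626.4, -49. ]))]
124 [((211, 142), array([554.6,  12.8])), ((238, 142), array([578.5,  10.8])), ((214, 242), array([547.7, -82.1])), ((238, 242), array([570.8, -83.5])), ((267, 180), array([601.9, -25.2])), ((292, 180), array([624.6, -26.7])), ((267, 198), array([600.9, -41.9])), ((292, 198), array([623.9, -43.5]))]
```

View pics/w2.png

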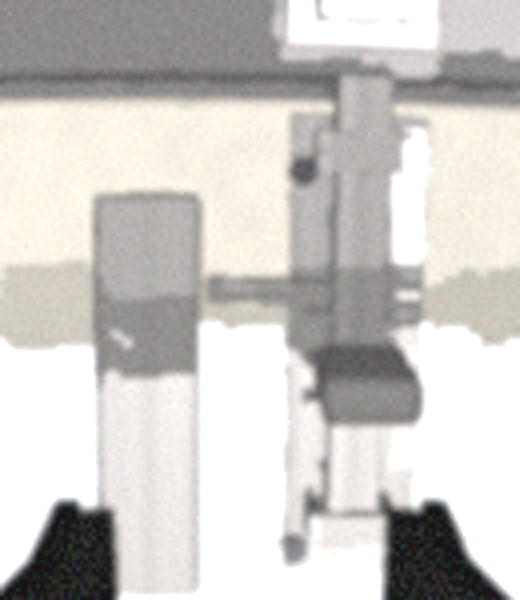

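```bash
python3 - <<'E'
from h import *
c=calibration("wrist");s=observe();M=R.from_quat(s["ee_rot"]).as_matrix();T=s["tool_pos"]
for z,p in [(104,(214,148.5)),(104,(240,148.5)),(104,(219,248)),(104,(239.5,248)),(124,(271,194.3)),(124,(292,194.3)),(124,(271,205.5)),(124,(294.5,205.5))]:
    P=atz(ray("wrist",p,c),z); print(z,p,P[:2].round(1),"tool yz",(M.T@(P-T))[1:].round(1))
E
```

```text
104 (214, 148.5) [554.3   4.1] tool yz [ 43.1 -35.9]
104 (240, 148.5) [579.1   2.1] tool yz [ 42.9 -11. ]
104 (219, 248) [548.9 -98.7] tool yz [-59.8 -33.9]
104 (239.5, 248) [ 570.3 -100. ] tool yz [-59.6 -12.5]
124 (271, 194.3) [604.9 -39.7] tool yz [ 3.  17.8]
124 (292, 194.3) [624.2 -41.1] tool yz [ 3.1 37.1]
124 (271, 205.5) [604.3 -50.3] tool yz [-7.6 18. ]
124 (294.5, 205.5) [626.2 -52. ] tool yz [-7.6 39.9]
```

```bash
python3 -m handwheel '0.45 0 -0.1 0.011 0 0 0; 0.45 0.15 -0.1 0.011 0 0 0; 0.45 0.3 -0.1 0.011 0 0 0; 0.45 0.4 -0.1 0.011 0 0 0; 0.45 0.44 -0.1 0.011 0 0 0; 0.45 0.44 -0.1 0.011 0 0 0; 0.45 0.44 -0.1 0.011 0 0 0' >/dev/null; python3 st.py; python3 - <<'E'
from h import *
a=read_camera("scene"); c=calibration("scene"); E=np.array(c["extrinsics"]); s=observe(); M=R.from_quat(s["ee_rot"]).as_matrix()
o=[]
for z in (-27,27):
    P=s["tool_pos"]+M@[25,0,z]; q=E[:3,:3]@P+E[:3,3]; o.append([c["fx"]*q[0]/q[2]+c["cx"],c["fy"]*q[1]/q[2]+c["cy"]])
print("tips px",np.round(o,1))
w=read_camera("wrist")
u=cv2.resize(a[140:260,150:310],None,fx=4,fy=4,interpolation=cv2.INTER_CUBIC); cv2.imwrite("pics/s3.png",u); cv2.imwrite("pics/w3.png",w)
E
```

```text
4.25 [588.3 -66.4 140.6] F [-0.2  0.   1.7] w 0.447
[[ 3.800e-03  7.220e-02  9.974e-01]
 [-1.000e-04  9.974e-01 -7.220e-02]
 [-1.000e+00  2.000e-04  3.800e-03]] [-0.48  0.31  0.65  1.76 -0.21  1.14  0.16]
to go /250 [-0.317  0.026  0.014] yaw z -4.1
tips px [[210.1 199. ]
 [223.3 216.2]]
```

View pics/s3.png

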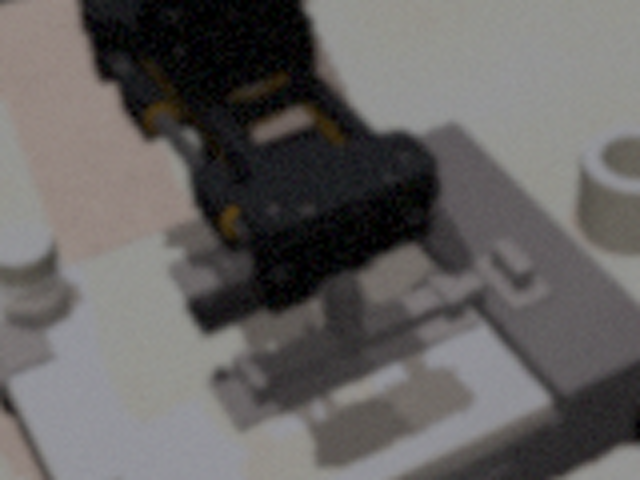

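View pics/w3.png

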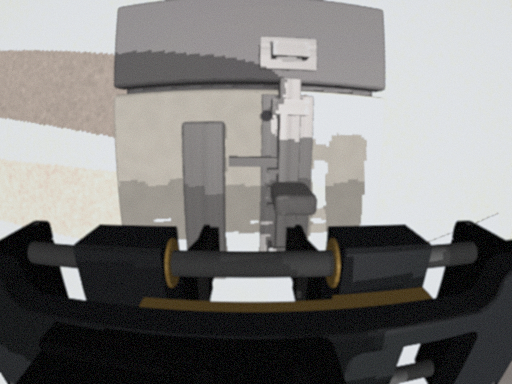

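```bash
python3 - <<'E'
from h import *
c=calibration("scene"); E=np.array(c["extrinsics"]); s=observe(); M=R.from_quat(s["ee_rot"]).as_matrix()
def px(P): q=E[:3,:3]@P+E[:3,3]; return (np.array([(c["fx"]*q[0]/q[2]+c["cx"]-150),(c["fy"]*q[1]/q[2]+c["cy"]-140)])*4).round()
for n,x,y,z in [("tipK-",25,-9,27),("tipK+",25,9,27),("tipC-",25,-9,-27),("bodyz+ y-",-45,-37,95),("bodyz+ y+",-45,37,95),("body y-95 z37",-45,-95,37),("body y95 z37",-45,95,37)]:
    print(n,px(s["tool_pos"]+M@[x,y,z]))
print("tab top",px(np.array([617,-46,124])),"tab bottom",px(np.array([617,-46,84])),"catch -y",px(np.array([562,-98,104])))
E
```

```text
tipK- [275. 312.]
tipK+ [311. 297.]
tipC- [223. 243.]
bodyz+ y- [273. 317.]
bodyz+ y+ [444. 244.]
body y-95 z37 [ 67. 283.]
body y95 z37 [487. 120.]
tab top [336. 273.] tab bottom [341. 335.] catch -y [180. 284.]
```

```bash
python3 -m handwheel '0.45 0.03 0 0 0 0 0; 0.45 0.04 0 0 0 0 0; 0.45 0.052 0 0 0 0 0; 0.45 0.06 0 0 0 0 0; 0.45 0.06 0 0 0 0 0; 0.45 0.06 0 0 0 0 0' >/dev/null; python3 st.py
```

```text
4.85 [589.9 -66.6 127.7] F [-0.1  1.3  6. ] w 0.448
[[ 7.700e-03  7.230e-02  9.974e-01]
 [ 3.000e-04  9.974e-01 -7.230e-02]
 [-1.000e+00  9.000e-04  7.700e-03]] [-0.48  0.33  0.65  1.77 -0.22  1.11  0.17]
to go /250 [-0.369  0.027  0.009] yaw z -4.1
```

```bash
python3 -m handwheel '0.45 0.015 0 0 0 0 0; 0.45 0.025 0 0 0 0 0; 0.45 0.035 0 0 0 0 0; 0.45 0.04 0 0 0 0 0; 0.45 0.04 0 0 0 0 0; 0.45 0.04 0 0 0 0 0' >/dev/null; python3 st.py; python3 -c "
from h import *
print(observe()['wrist_torque'])"
```

```text
5.35 [590.2 -66.8 121.3] F [-7.6  1.6 23.3] w 0.449
[[ 0.0079  0.0726  0.9973]
 [ 0.0021  0.9974 -0.0726]
 [-1.      0.0027  0.0077]] [-0.47  0.33  0.65  1.77 -0.23  1.1   0.18]
to go /250 [-0.395  0.029  0.008] yaw z -4.2
[0.17866344 2.33130373 0.01643715]
```

```bash
python3 -m handwheel '0.45 0.017 0 0 0 0 0; 0.45 0.017 0.016 0 0 0 0; 0.45 0.017 0.032 0 0 0 0; 0.45 0.017 0.048 0 0 0 0; 0.45 0.017 0.064 0 0 0 0; 0.45 0.017 0.08 0 0 0 0; 0.45 0.017 0.096 0 0 0 0; 0.45 0.017 0.112 0 0 0 0; 0.45 0.017 0.128 0 0 0 0; 0.45 0.017 0.144 0 0 0 0; 0.45 0.017 0.15 0 0 0 0; 0.45 0.017 0.15 0 0 0 0' >/dev/null; python3 st.py
```

```text
6.35 [595.2 -38.4 121.5] F [ -1.7 -12.9  19.5] w 0.449
[[ 0.014   0.0771  0.9969]
 [-0.0079  0.997  -0.077 ]
 [-0.9999 -0.0068  0.0146]] [-0.52  0.33  0.64  1.77 -0.21  1.09  0.11]
to go /250 [-0.393 -0.09  -0.   ] yaw z -4.4
```

```bash
python3 -m handwheel '0.45 0.017 0.036 0 0 0 0; 0.45 0.017 0.05 -0.004 0 0 0; 0.45 0.017 0.064 -0.008 0 0 0; 0.45 0.017 0.078 -0.012 0 0 0; 0.45 0.017 0.092 -0.012 0 0 0; 0.45 0.017 0.1 -0.012 0 0 0; 0.45 0.017 0.1 -0.012 0 0 0' >/dev/null; python3 st.py; python3 -c "
from h import *
cv2.imwrite('pics/w4.png',read_camera('wrist'))
print(observe()['wrist_torque'])"
```

```text
6.9333 [597.  -22.4 121.6] F [ -1.  -14.1  18.2] w 0.448
[[ 0.0212  0.0818  0.9964]
 [-0.0181  0.9965 -0.0814]
 [-0.9996 -0.0163  0.0226]] [-0.55  0.33  0.63  1.78 -0.2   1.08  0.07]
to go /250 [-0.391 -0.158  0.001] yaw z -4.7
[-3.30827022  0.77083592  0.17460622]
```

View pics/w4.png

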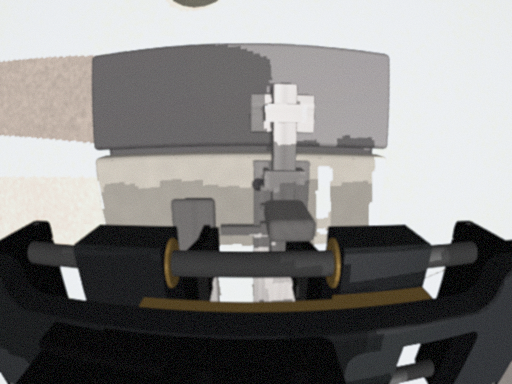

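```bash
python3 -m handwheel '0.45 0.017 0.036 0 0 0 0; 0.45 0.017 0.046 0 0 0 0; 0.45 0.017 0.056 0 0 0 0; 0.45 0.017 0.066 0 0 0 0; 0.45 0.017 0.072 0 0 0 0; 0.45 0.017 0.072 0 0 0 0; 0.45 0.017 0.072 0 0 0 0' >/dev/null; python3 st.py
```

```text
7.5667 [598.1 -20.4 121.5] F [-10.2 -23.5  26.2] w 0.45
[[ 0.0209  0.0913  0.9956]
 [-0.0347  0.9953 -0.0905]
 [-0.9992 -0.0326  0.024 ]] [-0.57  0.33  0.64  1.77 -0.18  1.08  0.04]
to go /250 [-0.389 -0.173 -0.   ] yaw z -5.2
```

```bash
python3 -m handwheel '0.45 0.017 0.06 0 0 0 0; 0.45 0.017 0.075 0 0 0 0; 0.45 0.017 0.085 0 0 0 0; 0.45 0.017 0.085 0 0 0 0; 0.45 0.017 0.085 0 0 0 0' >/dev/null; python3 st.py; python3 -c "
from h import *
c=calibration('wrist');im=read_camera('wrist');cv2.imwrite('pics/w5.png',cv2.resize(im[60:260,150:360],None,fx=2.8,fy=2.8))"
```

```text
7.9833 [598.6 -19.5 121.4] F [-13.5 -30.2  30.5] w 0.451
[[ 0.0181  0.1049  0.9943]
 [-0.0555  0.993  -0.1038]
 [-0.9983 -0.0533  0.0238]] [-0.58  0.34  0.64  1.77 -0.16  1.08  0.  ]
to go /250 [-0.385 -0.185 -0.   ] yaw z -6.0
```

View pics/w5.png

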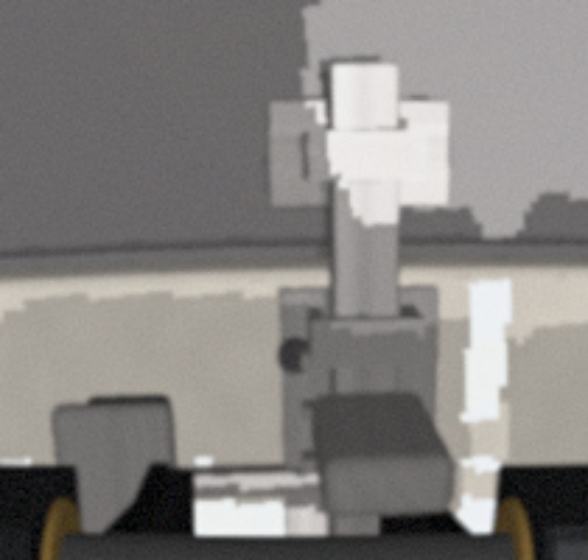

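```bash
python3 -m handwheel '0.45 0.017 0.04 0 0 0 0; 0.45 0.017 0.015 0 0 0 0; 0.45 0.017 -0.005 0 0 0 0; 0.45 0.017 -0.015 0 0 0 0; 0.45 0.017 -0.025 0 0 0 0; 0.45 0.017 -0.025 0 0 0 0; 0.45 0 -0.025 0 0 0 0; 0.45 -0.02 -0.025 0 0 0 0; 0.45 -0.05 -0.03 0 0 0 0; 0.45 -0.1 -0.035 0 0 0 0; 0.45 -0.2 -0.04 0 0 0 0; 0.45 -0.3 -0.05 0 0 0 0; 0.45 -0.4 -0.06 0 0 0 0; 0.45 -0.5 -0.08 0 0 0 0; 0.45 -0.5 -0.08 0 0 0 0; 0.45 -0.5 -0.08 0 0 0 0' >/dev/null; python3 st.py; python3 - <<'E'
from h import *
H=dict(catch_top=104,knob=104,keeper=79,jar_mid=92,tray_mid=11,roll_mid=25)
for n in ["scene","top","wrist"]:
    c=calibration(n); im=read_camera(n); cv2.imwrite(f"pics/{n}6.png",im)
    for t in H:
        for q in tip_of(t,n)[:1]: print(n,t,np.round(q["centre"]),round(q["confidence"],2),atz(ray(n,q["centre"],c),H[t]).round(1))
a=cv2.imread("pics/scene6.png")[140:290,80:330]; w=cv2.imread("pics/wrist6.png")[60:260,130:380]
cv2.imwrite("pics/c6.png",np.vstack([cv2.resize(a,(500,300)),cv2.resize(w,(500,300))]) if 0 else np.hstack([cv2.resize(a,(400,240)),cv2.resize(w,(400,320))[:240]])); cv2.imwrite("pics/w6c.png",cv2.resize(w,(750,600)))
E
```

```text
9.3667 [594.8 -33.7 249. ] F [-0.6  0.9 -0.2] w 0.453
[[ 0.0209  0.1067  0.9941]
 [-0.0555  0.9929 -0.1054]
 [-0.9982 -0.053   0.0267]] [-0.6   0.21  0.68  1.63 -0.08  1.32 -0.02]
to go /250 [ 0.122 -0.099 -0.003] yaw z -6.1
scene catch_top [218. 196.] 0.92 [551.3 -41.4 104. ]
scene knob [249. 212.] 0.96 [623.1 -17.4 104. ]
scene keeper [283. 208.] 0.69 [631.8  57.2  79. ]
scene jar_mid [156. 212.] 0.82 [ 507.8 -154.5   92. ]
scene tray_mid [119. 274.] 0.78 [ 535.1 -258.1   11. ]
scene roll_mid [309. 185.] 0.69 [563.5 191.3  25. ]
top catch_top [259. 155.] 0.3 [622.8  51.3 104. ]
top knob [259. 154.] 0.74 [625.6  52.1 104. ]
top tray_mid [374. 196.] 0.89 [ 538.3 -257.    11. ]
top roll_mid [212. 177.] 0.8 [577.1 176.1  25. ]
wrist catch_top [219. 204.] 0.56 [563.7 -47.7 104. ]
wrist knob [270. 165.] 0.56 [616.9 -14.4 104. ]
wrist keeper [268.  96.] 0.87 [623.1  50.7  79. ]
wrist tray_mid [228. 315.] 0.66 [ 537.8 -266.6   11. ]
```

View pics/w6c.png

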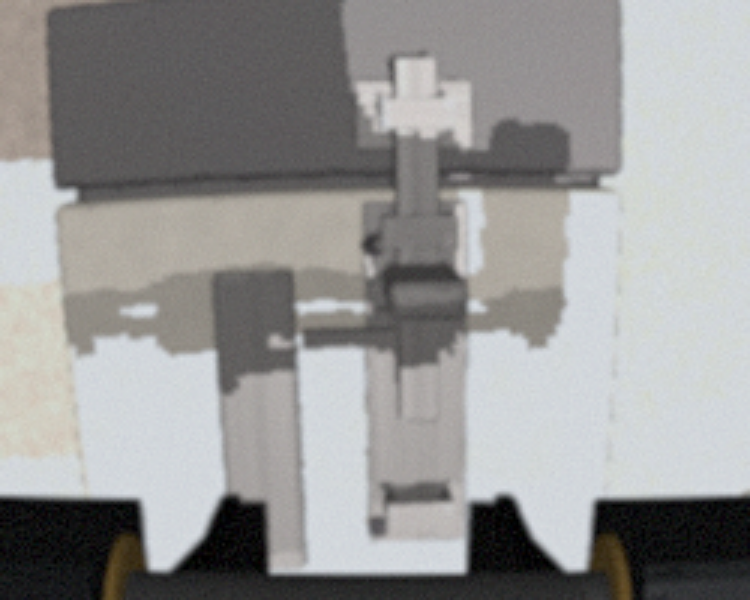

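```bash
python3 - <<'E'
from h import *
c=calibration("wrist")
P=atz(ray("wrist",(272.3,166),c),124); print("tab -y edge",P.round(1),"travel",(P-[615.3,-51.1,124])[:2]@[.079,.997])
for p,ref in [((130+214/3,60+270/3),(554.3,4.1)),((130+295/3,60+270/3),(579.1,2.1)),((130+275/3,60+566/3),(548.9,-98.7)),((130+304/3,60+564/3),(570.3,-100))]:
    print([ (z,atz(ray("wrist",p,c),z)[:2].round(1)) for z in (96,104)],ref)
E
```

```text
tab -y edge [617.8 -11.6 124. ] travel 39.5514270632951
[(96, array([553. ,   5.7])), (104, array([554.3,   6.8]))] (554.3, 4.1)
[(96, array([579.1,   2.6])), (104, array([579.6,   3.8]))] (579.1, 2.1)
[(96, array([ 558.4, -101.6])), (104, array([559.6, -97.5]))] (548.9, -98.7)
[(96, array([ 568.9, -101.9])), (104, array([569.8, -97.8]))] (570.3, -100)
```

```bash
python3 -m handwheel '0.45 -0.15 0 0 0 0 0; 0.45 -0.3 0 0 0 0 0; 0.45 -0.45 0 0 0 0 0; 0.45 -0.6 0 -0.2 0 0 0; 0.45 -0.6 0 -0.4 0 0 0; 0.45 -0.6 0 -0.4 0 0 0; 0.45 -0.6 0 -0.4 0 0 0' >/dev/null; python3 st.py; python3 - <<'E'
from h import *
a=read_camera("scene"); cv2.imwrite("pics/scene7.png",a); b=cv2.imread("pics/scene0.png")
f=lambda i:cv2.convertScaleAbs(cv2.resize(i[160:250,180:300],(400,300),interpolation=cv2.INTER_CUBIC),alpha=1.5)
cv2.imwrite("pics/c7.png",np.vstack([np.hstack([f(b),f(a)])]))
rs={}
for n in ["scene","top"]:
    if n=="top": read_camera(n)
    for t in ["catch_top","knob","keeper","jar_mid","tray_mid","roll_mid"]:
        for q in tip_of(t,n)[:1]: print(n,t,np.round(q["centre"],1),round(q["confidence"],2)); rs.setdefault(t,[]).append(ray(n,q["centre"]))
for t in rs:
    if len(rs[t])>1: print(t,tri(rs[t]).round(1))
E
```

```text
11.0 [489.3 -13.5 397.1] F [ 1.3 -0.   0.6] w 0.453
[[ 0.0207  0.1034  0.9944]
 [-0.0509  0.9935 -0.1022]
 [-0.9985 -0.0485  0.0258]] [-0.74 -0.11  0.62  1.61  0.12  1.61 -0.22]
to go /250 [ 0.725 -0.108  0.409] yaw z -5.9
scene catch_top [216.2 198. ] 0.81
scene knob [249.2 212.3] 0.86
scene keeper [279.9 203.4] 0.92
scene jar_mid [155.7 208.6] 0.83
scene tray_mid [117.9 275.1] 0.74
scene roll_mid [307.7 185.8] 0.58
top keeper [259.8 154.8] 0.67
top jar_mid [259.5 157.5] 0.29
top tray_mid [374.6 196.8] 0.93
top roll_mid [211.2 179.6] 0.91
keeper [626.9  50.6  89.9]
jar_mid [584.4 -58.  154.8]
tray_mid [ 535.1 -260.1    8.6]
roll_mid [570.7 178.4  32.8]
```

View pics/c7.png

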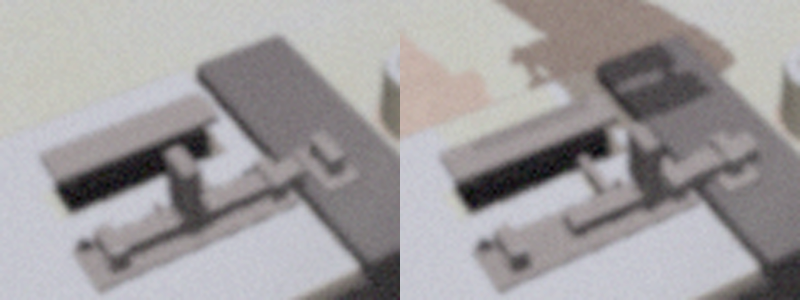

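```bash
python3 -c "
from rig import *
print(job_done(), observe()['time'])"
```

```text
the job is handed in; nothing more can be done
the job is handed in; nothing more can be done
```

The job is handed in. I pressed the catch to its stop and kept it down while pushing the bolt by its tab. I then backed off the tab with the catch still down and lifted clear. The last reading before hand-in was 11.0 s, well inside the 35 s.

**Catch:**
- While held, the fingertip stood about 96 mm above the table under 18–30 N. That matches fully down, and it stayed there the whole push.
- Afterwards the scene picture shows the catch at the same height as before the job.

**Bolt:**
- It stopped hard. At about 30 N sideways, including friction on the catch, the tool crept forward less than 1 mm.
- The pictures show the bar through the keeper and sticking out beyond it.

**Bystanders:** In the last scene picture the jar, tray and roll are within a few pixels of where they started. The arm was clear of everything, with wrist force near zero.

**Checks that disagreed or were weak:**
- **Bolt travel:** I measured 39.5 mm from the images and about 38–43 mm from the arm position. "Fully home" therefore rests on the hard stop with the catch down, and it implies the bolt started about 10 mm into its loose play. I had no direct reading of the bolt joint.
- **Keeper height:** Two-view measurement gave 90–94 mm against the stated 79 mm.
- **Top-camera finds:** The last look found no catch or bolt tab and placed the jar wrongly (confidence 0.29). An earlier look placed both catch and tab at the keeper. I disregarded these in favour of the pictures.

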